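# Open the battery cupboard past its hidden travel catch

### The arm

A 6-joint arm with a two-finger parallel gripper is mounted at the origin on the work surface. World frame = base frame: x ahead of the robot, y to its left, z up, the work surface at z = 0. Lengths are in mm, angles in rad, forces in N, time in s.
With the tool pointing down it reaches from about 375 to 900 mm from the base axis. Payload 3.1 kg.
Tool frame: the origin (TCP) lies between the finger pads; the fingertips stand 17 mm ahead of it and the grasp point (between the pads) lies 2 mm behind it; z points along the fingers, y is the line along which they close (so a half turn about z gives the same grasp; the last joint's range is limited). The gripper opens to 85 mm and grips with 20 to 120 N. Pads are 22 mm wide; open, the fingers measure 114 mm over their backs; the gripper's body (76 mm by 85 mm) begins 54 mm behind the grasp point. The pads swing forward as they close: fully open they stand 13 mm farther back than shut.
Start: joints at [-1.429, 0.527, 1.433, -0, 1.181, -0.178], TCP at [197.101, -593.083, 225.71] pointing down, gripper open.
Joint ranges: [-3.08, 3.08], [-0.75, 2.2], [0.22, 2.44], [-1.43, 4.57], [0, 2.65], [-2.85, 2.85]. Speed limits (rad/s): [2.79, 2.79, 3.14, 3.14, 3.14, 3.14].

### API

Orientations are given as a 3x3 rotation matrix whose columns are the frame's x, y, z axes.
In Python, from plant import bot gives the robot as it stands. The module is installed in compiled form; this text tells all that it offers.
- The arm moves only by the tool jog_arm, never from a script. Its argument "targets" is a list that holds one entry, the list of rows, each a list of 7 numbers: the shift along the tool's x, y, z in m, then the turn, a rotation vector about the tool's x, y, z in rad, then the opening, from 0 (shut) to 1 (fully open). A call has 1 to 10 rows; each row shifts and turns the commanded pose from where the row before left it, along the tool's axes as they then stand; what a row does not reach is not made up. A row lasts 1/10 s, in which the tool goes at most 50 mm and 8.59 degrees, less where a joint would pass 70% of its speed; a pose out of reach is approached as far as the arm can. A call is refused whole if a number of a shift passes 0.05 or a number of a turn 0.15, either way. A call with a gripper value outside its range is refused whole. The fingers move at their own pace and stop on an object; "force" is the grip in N (left out, the last holds). Time passes only in rows, so rows that do not move let the fingers close. It gives the time, the measured TCP pose, the force, the opening and the grip force at its end, in the units of the state.
- bot.state(): the state, without advancing time (a new reading comes with each control period).
- bot.read_camera(name): name is "side" or "top" or "wrist"; returns the picture (400x640x3 uint8, red, green, blue); there is no depth.
- bot.camera_info(name): a dict with "fx", "fy", "cx", "cy" (pixels), "view" (4x4, takes a point from world to camera coordinates). Camera axes: x right, y up, looking along -z (the intrinsics and any distortion apply to the point x, -y, -z); pixel columns grow to the right and rows downward; lengths in mm; the calibration is good to about 2 mm. A picture is of the moment at which its call begins: read the wrist's pose just before it. camera_info takes no time and is no camera call; for the wrist camera it gives the pose at the moment of the call.
- bot.close_job(): hands the job in; it is judged then, once.
Trained networks look in the newest picture that a camera, given by its name, has taken for a name from the list of things; names that differ only in an ending like _2 or _b are one class to them, and where a whole thing is asked for, a point or a joint stands for the part that bears it (a point fixed in the world has none). Each returns a list of dicts, best first, with "conf" (0 to 1); they miss things now and then, are a little off and sometimes report something else, mostly with a low value. They report only what shows in the picture. A call takes as long as a camera call.
- bot.look_for(camera, thing): "location" ([x, y, z] in mm, in the coordinates of the camera as it stood for that picture, good to about 4 mm: the middle of the surface that is visible of it).
The state is a dict: "time": time; "joints": joint angles; "qd": joint speeds; "effort": joint torques, N m; "eef_pos": TCP position; "ee_rot": TCP orientation; "wrist_force": force on the tool from outside, world axes, zero at the start; "moment": the same for the moment, N m; "grip_width": finger opening in mm; "gripper_force": force on a finger pad.
Only numpy, scipy, OpenCV 4.12 (cv2) and the standard library are available. Lean on these libraries where they do the work, as an engineer would, in place of code of your own. Each camera call takes 0.05 s, during which the arm holds its last target. There are 200 camera calls.

### The job

Open the small battery cupboard wide, to 75 degrees or more, and leave the door standing open with nothing touching it. A sprung travel catch hidden behind the door stops it slightly ajar: draw the door out by its bar until the catch bites, reach down through the gap from above, find the orange tongue by touch or sight and hold it pressed down while you pull the door on from behind. Do not wrench the door against the catch, and leave the tape roll, spray can and transmitter where they are.

Things in the scene. Friction and masses are not known exactly. Their poses are not given: they have to be found in the camera images.
- cupboard: plywood cupboard fixed to the table, 220 deep (its x) x 250 wide (its y) x 200 high, flat closed top, batteries inside. Origin: centre of its underside on the table, z up. Its open front is the plane x = -110 mm and looks along -x; the grey door covers it, hinged on a vertical line at x = -110, y = +120 mm
- door (a joint): door angle, rad: 0 shut, 1.75 fully open; starts at 0 to 0.06. Shut, the door runs 240 mm from the hinge to the cupboard's -y, inner face on the front plane; 15 mm thick, top edge level with the cupboard's top (height 200 mm). It opens outwards, clockwise seen from above, and stays where left (hinge friction 0.12 N m, 0.5 to 0.8 kg)
- door_hinge (a point): point on the vertical hinge line, in the plane of the door's inner face, at the height of the top (200 mm). Its axes turn with the door: -y runs along the door from hinge to free edge, +x is square to the door towards its inner side, z up
- door_handle (a point): middle of the steel bar on the door's outer face: level round bar, 10 mm diameter, 96 long along the door, on a post at each end; its middle is 170 mm from the hinge, 45 mm off the outer face, 28 mm below the door's top edge. Can be pinched from above. Axes as door_hinge
- catch (a joint): depth the catch is pressed, m: 0 up, 0.016 at its stop. Orange tongue on the door's inner face, 24 mm wide, standing 68 mm square off it; flat top 23 mm below the door's top edge (height 177); the last 8 mm is a hook 12 mm taller. Sinks straight down, spring 2 N at first to 8 N at the stop. Its middle is 135 to 200 mm from the hinge along the door, unknown, different each time
- rail_mid (a point): middle of the lower front edge of the cupboard's front rail: plywood strip along the top of the opening, 12 mm thick, 20 high (underside at height 180). The hook bites behind it when the gap at the tongue is about 45 mm (door at 0.22 to 0.35 rad); with the tongue 10 mm or more down it passes under, and may be let up once the door is beyond 0.6 rad. Axes as cupboard
- tape_roll: black roll of tape lying flat on the back of the cupboard's top, 100 mm diameter, 48 high, 76 mm hole; origin centre of its underside; to be left alone
- spray_can: aluminium can with red cap, 52 mm diameter, 150 high, on the table in front of the cupboard, outside the door's sweep; origin centre of its underside; to be left alone
- transmitter: black belt-pack transmitter, 64 x 90 x 26 high, lying on the table in front of the cupboard, outside the door's sweep; origin centre of its underside; to be left alone

How it is judged:
By the outcome, as a careful person would: the job done as asked, in the order asked, and still so for the second after the job is handed in, with the robot touching nothing.
It also fails if it takes over 69 s, if anything falls off the work surface, if the arm or the gripper's body presses on something with over 40 N, if the wrist force passes 120 N, or if a joint passes its speed limit or range.

## Working session

There is one attempt and no reset: what is moved stays moved. The work goes in short steps, Python scripts to look and compute and a tool call to move; the robot and the scene stay as the last step left them, time stands still between calls to the robot, and variables do not carry over. Pictures are saved under pics/ and viewed, at most 10 in all, crops included, and the job is handed in when it is done.

Besides the shell and the picture viewer there is one more tool, called after "Emit:" as name(argument=value, ...) on one line, values as JSON. jog_arm: Moves the arm, as the interface text tells. Its arguments: {"type":"object","properties":{"targets":{"type":"array"},"force":{"type":"number"}},"required":["targets"]}

```bash
mkdir -p pics; cat > h.py <<'E'
import numpy as np, cv2
from plant import bot
np.set_printoptions(precision=3,suppress=True)
def w(cam,p):
    V=np.array(bot.camera_info(cam)["view"]); return np.linalg.inv(V)@np.r_[p,1]
def find(cam,names,n=1):
    V=np.linalg.inv(np.array(bot.camera_info(cam)["view"])); im=bot.read_camera(cam)
    for t in names:
        for d in bot.look_for(cam,t)[:n]: print(cam,t,round(d["conf"],2),(V@np.r_[d["location"],1])[:3])
    return im
def save(im,f): cv2.imwrite("pics/"+f,im[:,:,::-1])
def st():
    s=bot.state(); print("t",s["time"],"p",np.array(s["eef_pos"]),"\n",np.array(s["ee_rot"]),"F",np.array(s["wrist_force"]),"g",s["grip_width"],s["gripper_force"],"q",np.array(s["joints"]))
E
python3 - <<'E'
from h import *
st()
a=find("side",["cupboard","door_hinge","door_handle","rail_mid","spray_can","transmitter","tape_roll"])
b=find("top",["cupboard","door_hinge","door_handle","rail_mid","spray_can","transmitter","tape_roll"])
save(np.vstack([a,b])[::1],"a.png")
im=cv2.resize(np.vstack([a,b]),None,fx=.75,fy=.75); save(im,"a.png")
E
```

```text
t 0.0 p [ 196.982 -592.381  224.745] 
 [[ 0.949  0.315 -0.   ]
 [ 0.315 -0.949  0.002]
 [ 0.    -0.002 -1.   ]] F [-1.08  -0.127 -0.984] g 85.69168154842143 0.0 q [-1.429  0.528  1.434 -0.     1.181 -0.178]
side cupboard 0.64 [583.24   39.387 195.296]
side door_hinge 0.71 [592.265 -38.606 175.149]
side door_handle 0.69 [592.674 -41.45  168.671]
side rail_mid 0.6 [586.245  41.486 200.425]
side spray_can 0.61 [ 561.858 -376.613  142.282]
side tape_roll 0.58 [502.916 127.524 240.934]
top cupboard 0.97 [563.304  63.62  199.083]
top door_hinge 0.78 [590.529 -38.384 206.922]
top door_handle 0.68 [597.793 -37.419 196.945]
top rail_mid 0.94 [559.784  62.228 201.7  ]
top spray_can 0.48 [589.63  -37.778 201.858]
top transmitter 0.65 [ 710.01  -269.148   24.04 ]
top tape_roll 0.66 [496.937 130.963 245.113]
```

View pics/a.png

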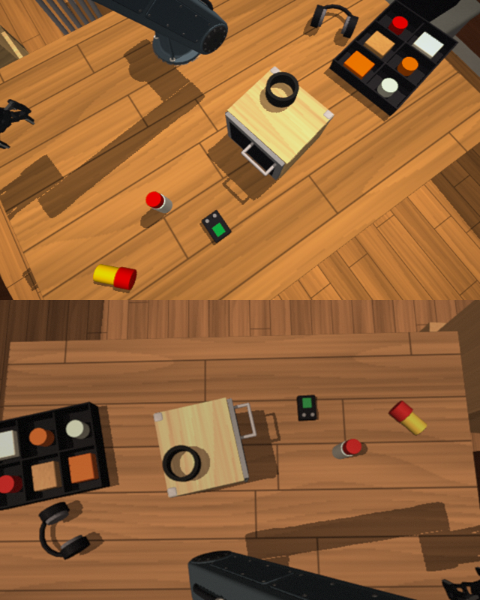

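The cupboard is around (230,450) in the lower (top-camera) half. Its front faces world -y, with the bar at (245,420), and the hinge is on the robot's side.

```bash
python3 - <<'E'
from h import *
b=bot.read_camera("top"); a=bot.read_camera("side")
c1=cv2.resize(b[120:270,190:390],None,fx=4,fy=4,interpolation=2)[:600,:800]
save(c1,"b.png")
c2=cv2.resize(a[80:260,280:460],None,fx=3.3,fy=3.3,interpolation=2); save(c2,"c.png")
i=bot.camera_info("top");print({k:i[k] for k in i if k!="view"},np.array(i["view"]))
i=bot.camera_info("side");print(i)
E
```

```text
{'fx': 389.6512360108739, 'fy': 389.6512360108739, 'cx': 325.6758726956884, 'cy': 195.44933935318997} [[  -0.016   -1.      -0.018  -36.358]
 [   0.99    -0.018    0.138 -571.125]
 [  -0.138   -0.016    0.99  -968.793]
 [   0.       0.       0.       1.   ]]
{'fx': 413.9251194285356, 'fy': 413.9251194285356, 'cx': 324.71757297969975, 'cy': 200.54668473083285, 'view': array([[    0.56 ,     0.829,    -0.004,  -264.687],
       [   -0.789,     0.535,     0.302,   448.885],
       [    0.253,    -0.166,     0.953, -1279.726],
       [    0.   ,     0.   ,     0.   ,     1.   ]])}
```

View pics/b.png

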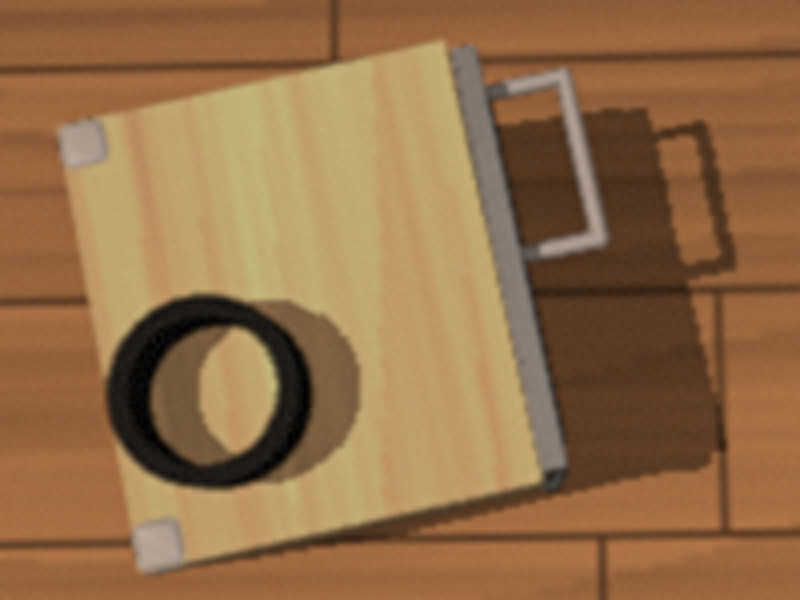

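View pics/c.png

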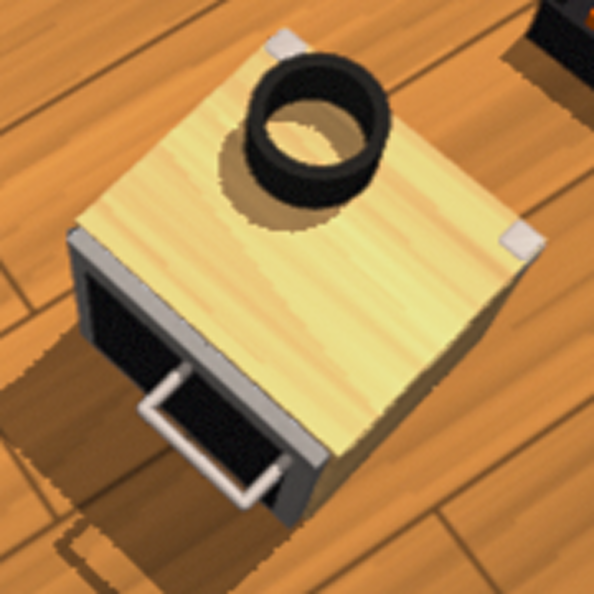

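Both views show the top's corners, the slightly open door, and the bar (its ends are at (565,72) and (603,243) in the top crop). Next I fit the poses.

```bash
python3 - <<'E'
from h import *
from scipy.optimize import least_squares
def proj(cam,P):
    i=bot.camera_info(cam); q=np.array(i["view"])@np.r_[P,1]
    return np.array([i["cx"]+i["fx"]*q[0]/-q[2], i["cy"]+i["fy"]*q[1]/q[2]])
C=[(-110,-125),(-110,125),(110,-125),(110,125)]
T=np.array([(445,40),(545,485),(58,130),(140,573)])/4+[190,120]
S=np.array([(335,460),(78,220),(545,240),(285,28)])/3.3+[280,80]
H=np.array([(565,72),(603,243)])/4+[190,120]
HS=np.array([(243,500),(147,406)])/3.3+[280,80]
def R(a): return np.array([[np.cos(a),-np.sin(a)],[np.sin(a),np.cos(a)]])
def hw(x,d,th,off): # point at d along door, off outward
    l=R(-th)@np.array([-off,-d])+[-110,120]
    return R(x[2])@l+x[:2]
def f(x):
    r=[]
    for c,t,s in zip(C,T,S):
        P=np.r_[R(x[2])@c+x[:2],200]
        r+=[proj("top",P)-t]
        if c!=(110,125): r+=[proj("side",P)-s]
    for d,t,s in zip((218,122),H,HS):
        P=np.r_[hw(x,d,x[3],60),172]; r+=[proj("top",P)-t,proj("side",P)-s]
    return np.concatenate(r)
r=least_squares(f,[560,60,1.35,.03],loss="soft_l1"); x=r.x
print(x,r.fun.reshape(-1,2))
np.save("x.npy",x)
for n,d,o in(("hinge",0,0),("handle",170,60),("edge",240,0)):print(n,hw(x,d,x[3],o))
E
```

```text
[551.269  85.108   1.775   0.002] [[ 0.251 -0.004]
 [ 0.389 -1.384]
 [-0.189 -0.926]
 [-1.522 -0.711]
 [ 0.139 -1.008]
 [ 0.116 -0.371]
 [ 0.239 -0.162]
 [-0.467  1.17 ]
 [-0.233  0.231]
 [-0.685 -1.275]
 [-1.528  0.296]]
hinge [456.091 -46.957]
handle [634.673 -71.628]
edge [691.211   1.197]
```

Emit:
jog_arm(targets=[[[0.036,-0.022,0,0,0,0,0.5],[0.036,-0.022,0,0,0,0,0.5],[0.036,-0.022,0,0,0,0,0.5],[0.036,-0.022,0,0,0,0,0.5],[0.036,-0.022,0,0,0,0,0.5],[0.036,-0.022,0,0,0,0,0.5],[0.036,-0.022,0,0,0,0,0.5],[0.036,-0.022,0,0,0,0,0.5],[0.036,-0.022,0,0,0,0,0.5],[0.036,-0.022,0,0,0,0,0.5]]])

```text
time: 1.9
eef_pos: [470.4, -269.5, 226.0]
ee_rot: [[0.949, 0.315, 0.0], [0.315, -0.949, -0.0], [0.0, 0.001, -1.0]]
wrist_force: [0.3, -0.2, -0.3]
grip_width: 42.8
gripper_force: 0.0
```

Emit:
jog_arm(targets=[[[0.036,-0.022,0,0,0,0,0.5],[0.036,-0.022,0,0,0,0,0.5],[0.036,-0.022,0,0,0,0,0.5],[0.036,-0.022,0,0,0,0,0.5],[0.036,-0.022,0,0,0,0,0.5],[0,0,0,0,0,0.115,0.5],[0,0,0,0,0,0,0.5],[0,0,0,0,0,0,0.5]]])

```text
time: 2.7
eef_pos: [605.2, -109.8, 225.6]
ee_rot: [[0.978, 0.206, -0.001], [0.206, -0.978, -0.0], [-0.001, -0.0, -1.0]]
wrist_force: [-0.3, -0.1, -0.6]
grip_width: 42.5
gripper_force: 0.0
```

```bash
cat >> h.py <<'E'
def plan(tx,ty,tz,yaw): # shift in the tool axes to a tool-down target with tool x at yaw, and the turn about tool z
    s=bot.state(); R=np.array(s["ee_rot"]); d=R.T@(np.array([tx,ty,tz])-s["eef_pos"])
    D=np.array([[np.cos(yaw),np.sin(yaw),0],[np.sin(yaw),-np.cos(yaw),0],[0,0,-1]]).T.T
    D=np.column_stack([[np.cos(yaw),np.sin(yaw),0],[np.sin(yaw),-np.cos(yaw),0],[0,0,-1]])
    print("shift",d,"rotvec",cv2.Rodrigues(R.T@D)[0].ravel())
X=np.load("x.npy"); 
def rot(a): return np.array([[np.cos(a),-np.sin(a)],[np.sin(a),np.cos(a)]])
HG=rot(X[2])@[-110,120]+X[:2]; A0=X[2]-np.pi/2  # direction of the shut door from the hinge
def dp(th,d,off): # along door d, off towards outside from inner face
    a=A0-th; return HG+d*np.array([np.cos(a),np.sin(a)])+off*np.array([np.sin(a),-np.cos(a)])
E
python3 - <<'E'
from h import *
st(); print(A0)
im=find("wrist",["door_handle","door_hinge","rail_mid"]); save(im,"d.png")
plan(*dp(0.01,170,60),170,A0-.01)
E
```

```text
t 2.7 p [ 605.159 -109.762  225.585] 
 [[ 0.978  0.206 -0.001]
 [ 0.206 -0.978 -0.   ]
 [-0.001 -0.    -1.   ]] F [-0.318 -0.069 -0.624] g 42.53659833047487 0.0 q [-0.361  0.514  1.458 -0.     1.169  1.002]
0.20437675593043192
wrist door_handle 0.59 [624.718 -29.483 181.052]
wrist door_hinge 0.72 [625.996 -28.6   178.531]
wrist rail_mid 0.59 [609.834   7.237 204.349]
shift [ 36.478 -30.758  55.801] rotvec [-0.     0.     0.011]
```

View pics/d.png

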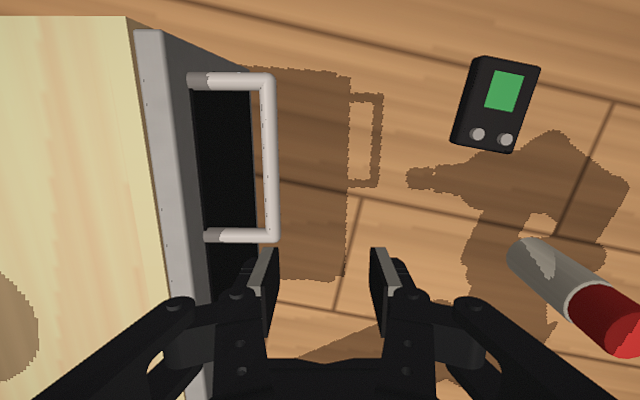

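The wrist picture shows the bar vertical at column 271, rows 80 to 235. I'll check that pixel at z=172 against the fit.

```bash
cat >> h.py <<'E'
def ray(cam,u,v,z):
    i=bot.camera_info(cam); V=np.linalg.inv(np.array(i["view"]))
    d=V[:3,:3]@[(u-i["cx"])/i["fx"],-(v-i["cy"])/i["fy"],-1]; o=V[:3,3]
    return o+d*(z-o[2])/d[2]
E
python3 - <<'E'
from h import *
a,b=ray("wrist",268,82,172),ray("wrist",272,235,172); m=(a+b)/2
print(a,b,m,np.linalg.norm(a-b),dp(0.01,170,60),dp(.01,218,60),dp(.01,122,60),np.arctan2(*(a-b)[[1,0]]))
plan(m[0],m[1],170,A0-.01)
# door top outer edge / inner edge check
print(ray("wrist",133,30,200), dp(0.01,240,0), ray("wrist",160,30,200), dp(0.01,240,15))
E
```

```text
[681.494 -62.253 172.   ] [586.933 -79.841 172.   ] [634.214 -71.047 172.   ] 96.18316339467593 [634.479 -72.991] [681.575 -63.719] [587.383 -82.262] 0.18389966934915375
shift [ 36.614 -32.715  55.801] rotvec [-0.     0.     0.011]
[690.853   0.396 200.   ] [691.572  -0.6  ] [693.507 -12.346 200.   ] [694.469 -15.317]
```

Emit:
jog_arm(targets=[[[0.036,-0.032,0,0,0,0.01,0.5],[0,0,0,0,0,0,0.5],[0,0,0.03,0,0,0,0.5],[0,0,0.026,0,0,0,0.5],[0,0,0,0,0,0,0],[0,0,0,0,0,0,0],[0,0,0,0,0,0,0],[0,0,0,0,0,0,0]]], force=30)

```text
time: 3.7
eef_pos: [635.3, -71.6, 171.6]
ee_rot: [[0.981, 0.194, 0.004], [0.194, -0.981, -0.001], [0.003, 0.002, -1.0]]
wrist_force: [0.2, -0.0, -0.3]
grip_width: 0.0
gripper_force: 0.0
```

```bash
python3 - <<'E'
from h import *
st(); im=find("wrist",[]); save(im,"e.png")
E
```

```text
t 3.7 p [635.348 -71.605 171.611] 
 [[ 0.981  0.194  0.004]
 [ 0.194 -0.981 -0.001]
 [ 0.003  0.002 -1.   ]] F [ 0.172 -0.022 -0.307] g 0.01594292910716631 0.0 q [-0.287  0.606  1.449 -0.     1.082  1.089]
```

View pics/e.png

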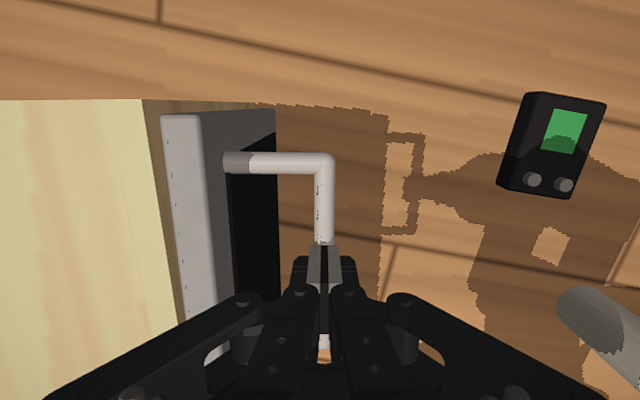

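Emit:
jog_arm(targets=[[[0,0.006,0,0,0,0,0],[0,0.006,0,0,0,0,0],[0,0,0,0,0,0,0]]])

```text
time: 4.05
eef_pos: [635.7, -83.5, 171.3]
ee_rot: [[0.981, 0.194, -0.002], [0.194, -0.981, -0.0], [-0.002, 0.0, -1.0]]
wrist_force: [-4.2, 0.0, 6.8]
grip_width: 0.2
gripper_force: 3.5
```

```bash
python3 - <<'E'
from h import *
st(); im=find("wrist",["door_handle"])
old=cv2.imread("pics/e.png")[:,:,::-1]
for k in(old,im): print([int(v) for v in k[200,280:380:4].astype(int).sum(1)//3])
i=bot.camera_info("wrist"); V=np.linalg.inv(np.array(i["view"])); print(i["fx"],V[:3,3]); print(V[:3,:3])
print(ray("wrist",324,200,172),dp(.02,200,60))
save(cv2.resize(im[120:380,180:440],None,fx=2.3,fy=2.3,interpolation=2),"f.png")
E
```

```text
t 4.05 p [635.656 -83.472 171.327] 
 [[ 0.981  0.194 -0.002]
 [ 0.194 -0.981 -0.   ]
 [-0.002  0.    -1.   ]] F [-4.196  0.023  6.821] g 0.17387779421559277 3.486204408109188 q [-0.304  0.611  1.44  -0.001  1.092  1.071]
wrist door_handle 0.6 [654.777 -36.357 182.599]
[86, 87, 88, 88, 89, 89, 86, 87, 85, 166, 188, 187, 175, 140, 85, 87, 87, 87, 87, 87, 87, 87, 88, 88, 87]
[90, 91, 92, 90, 88, 89, 92, 92, 92, 148, 186, 201, 192, 170, 106, 92, 93, 93, 93, 94, 94, 94, 95, 94, 93]
327.0379857693663 [707.438 -69.894 320.273]
[[ 0.195  0.939  0.284]
 [-0.981  0.186  0.057]
 [ 0.    -0.289  0.957]]
[664.338 -78.589 172.   ] [663.701 -69.273]
```

View pics/f.png

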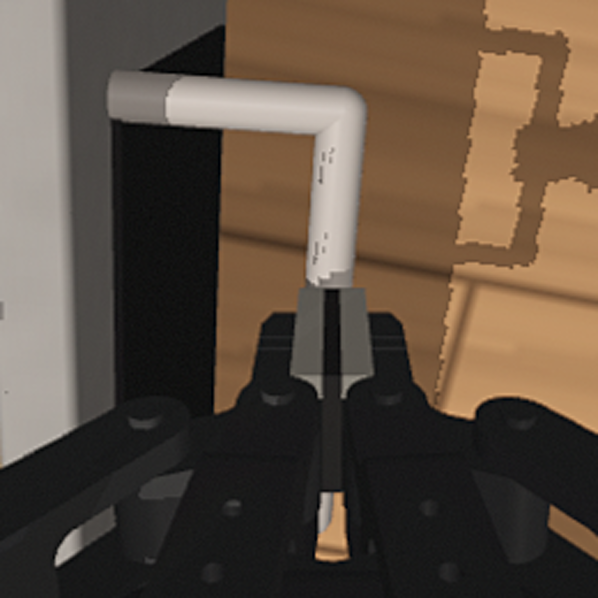

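The bar is pinched between the pads and moved with them; the width reading just reads low. I'll draw it along the arc and watch the force.

Emit:
jog_arm(targets=[[[-0.003,0,0,0,0,0.035,0],[-0.002,0.005,0,0,0,0.06,0],[-0.002,0.005,0,0,0,0.03,0],[-0.002,0.005,0,0,0,0.03,0],[0,0,0,0,0,0,0]]], force=50)

```text
time: 4.65
eef_pos: [630.1, -100.5, 171.3]
ee_rot: [[0.999, 0.04, 0.003], [0.04, -0.999, -0.002], [0.003, 0.002, -1.0]]
wrist_force: [-0.6, -1.1, 6.6]
grip_width: -0.2
gripper_force: 3.0
```

Emit:
jog_arm(targets=[[[-0.001,0.003,0,0,0,0.02,0],[-0.001,0.003,0,0,0,0.02,0],[0,0,0,0,0,0,0]]])

```text
time: 4.95
eef_pos: [628.2, -106.1, 171.3]
ee_rot: [[1.0, 0.0, 0.002], [0.0, -1.0, -0.001], [0.002, 0.001, -1.0]]
wrist_force: [-0.5, -0.8, 5.6]
grip_width: 0.2
gripper_force: 3.2
```

Emit:
jog_arm(targets=[[[-0.001,0.0035,0,0,0,0.02,0],[0,0,0,0,0,0,0]]])

```text
time: 5.15
eef_pos: [626.9, -109.5, 171.3]
ee_rot: [[1.0, -0.02, 0.002], [-0.019, -1.0, -0.001], [0.002, 0.001, -1.0]]
wrist_force: [-1.8, -0.4, 6.7]
grip_width: 0.0
gripper_force: 3.4
```

Emit:
jog_arm(targets=[[[-0.001,0.0035,0,0,0,0.02,0],[0,0,0,0,0,0,0]]])

```text
time: 5.35
eef_pos: [625.6, -112.9, 171.3]
ee_rot: [[0.999, -0.039, 0.001], [-0.039, -0.999, -0.001], [0.001, 0.001, -1.0]]
wrist_force: [-1.9, 0.3, 7.6]
grip_width: 0.1
gripper_force: 3.5
```

Emit:
jog_arm(targets=[[[-0.001,0.0035,0,0,0,0.02,0],[0,0,0,0,0,0,0]]])

```text
time: 5.55
eef_pos: [625.0, -115.4, 171.4]
ee_rot: [[0.998, -0.06, 0.002], [-0.06, -0.998, 0.001], [0.002, -0.001, -1.0]]
wrist_force: [-0.4, 3.3, 7.4]
grip_width: -0.1
gripper_force: 3.4
```

Emit:
jog_arm(targets=[[[0,0.002,0,0,0,0.01,0],[0,0,0,0,0,0,0]]])

```text
time: 5.75
eef_pos: [624.9, -116.6, 171.3]
ee_rot: [[0.998, -0.07, 0.002], [-0.07, -0.998, 0.002], [0.002, -0.002, -1.0]]
wrist_force: [-0.5, 4.4, 7.1]
grip_width: 0.1
gripper_force: 3.6
```

```bash
python3 - <<'E'
from h import *
st(); 
p=np.array(bot.state()["eef_pos"])[:2]-HG; print("theta",A0-np.arctan2(60,170)-np.arctan2(p[1],p[0]))
for c in("wrist","top","side"): im=find(c,["catch"],3)
E
```

```text
t 5.75 p [ 624.9   -116.58   171.339] 
 [[ 0.998 -0.07   0.002]
 [-0.07  -0.998  0.002]
 [ 0.002 -0.002 -1.   ]] F [-0.549  4.373  7.129] g 0.06071563713362437 3.5510317236185074 q [-0.361  0.603  1.458  0.003  1.079  1.278]
theta 0.2562657954085945
wrist catch 0.96 [629.345 -23.13  180.031]
side catch 0.54 [633.693 -31.089 178.062]
```

Emit:
jog_arm(targets=[[[0,0.003,0,0,0,0.0,0],[0,0,0,0,0,0,0],[0,0,0,0,0,0,0]]])

```text
time: 6.35
eef_pos: [624.9, -120.3, 171.1]
ee_rot: [[0.998, -0.069, 0.003], [-0.069, -0.998, 0.0], [0.003, -0.001, -1.0]]
wrist_force: [1.3, 2.3, 5.0]
grip_width: -0.1
gripper_force: 2.8
```

Emit:
jog_arm(targets=[[[-0.001,0.003,0,0,0,0.02,0],[0,0,0,0,0,0,0],[0,0,0,0,0,0,0]]])

```text
time: 6.65
eef_pos: [622.3, -123.7, 169.2]
ee_rot: [[0.996, -0.089, -0.001], [-0.089, -0.996, 0.0], [-0.001, 0.0, -1.0]]
wrist_force: [0.4, 0.2, -0.5]
grip_width: 0.1
gripper_force: 0.0
```

```bash
python3 - <<'E'
from h import *
st(); 
p=np.array(bot.state()["eef_pos"])[:2]-HG; print("theta",A0-np.arctan2(60,170)-np.arctan2(p[1],p[0]))
im=find("wrist",["catch","door_handle"],3); save(im,"g.png")
find("top",["catch"],3)
E
```

```text
t 6.65 p [ 622.261 -123.727  169.18 ] 
 [[ 0.996 -0.089 -0.001]
 [-0.089 -0.996  0.   ]
 [-0.001  0.    -1.   ]] F [ 0.405  0.165 -0.532] g 0.1460010405855865 0.0 q [-0.372  0.605  1.46  -0.     1.077  1.289]
theta 0.2978674695381727
wrist catch 0.82 [631.584 -22.57  177.627]
wrist door_handle 0.83 [645.609 -71.816 180.65 ]
```

View pics/g.png

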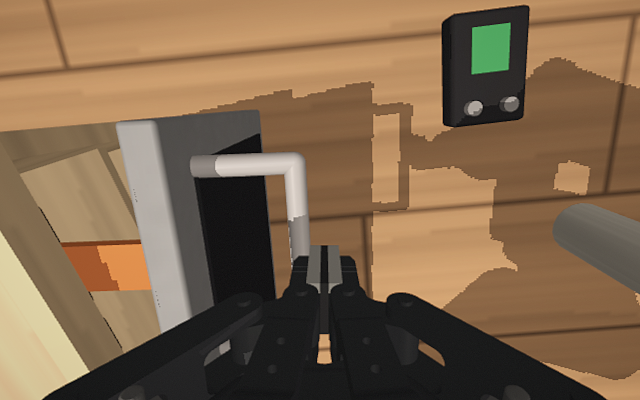

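The picture shows the fingers shut just above the bar, which has slid off to column 298. They never enclosed it and only dragged it by friction. So the tips sit higher than I assumed, while the orange tongue is visible at (100,265). I'll measure the bar again and pinch it lower.

```bash
python3 - <<'E'
from h import *
c=ray("wrist",296,165,172); e=ray("wrist",297,250,172)
print(c,e)
for th in(.22,.24,.26,.28): print(th,dp(th,218,60),dp(th,170,60))
# tongue: pixels of its corners at the door
for u,v in((138,240),(150,290)): 
    q=ray("wrist",u,v,177); print(q)
i=bot.camera_info("side")
def proj(cam,P):
    i=bot.camera_info(cam); q=np.array(i["view"])@np.r_[P,1]
    return np.array([i["cx"]+i["fx"]*q[0]/-q[2], i["cy"]+i["fy"]*q[1]/q[2]])
p=np.array(bot.state()["eef_pos"]); R=np.array(bot.state()["ee_rot"])
for k in(0,-10,-17): print(k,"front pad corner px",proj("wrist",p+R[:,0]*11+[0,0,k]),proj("wrist",p+R[:,0]*11+[0,0,-k]))
E
```

```text
[ 669.793 -115.939  172.   ] [ 627.981 -111.662  172.   ]
0.22 [ 673.127 -110.356] [ 625.133 -109.606]
0.24 [ 671.816 -114.683] [ 623.847 -112.974]
0.26 [ 670.418 -118.984] [ 622.493 -116.315]
0.28 [ 668.935 -123.256] [ 621.072 -119.629]
[641.98  -38.741 177.   ]
[615.334 -37.906 177.   ]
0 front pad corner px [321.758 235.252] [321.758 235.252]
-10 front pad corner px [321.878 227.821] [321.622 243.626]
-17 front pad corner px [321.955 223.099] [321.516 250.148]
```

Emit:
jog_arm(targets=[[[0,0,-0.025,0,0,0,0],[0,-0.01,0,0,0,-0.048,0.5],[0,0,0,0,0,0,0.5],[0,0,0,0,0,0,0.5],[0,0,0.02,0,0,0,0.5],[0,0,0.02,0,0,0,0.5],[0,0,0,0,0,0,0.5]]])

```text
time: 7.6
eef_pos: [621.0, -112.8, 151.3]
ee_rot: [[0.999, -0.042, -0.007], [-0.042, -0.999, 0.002], [-0.007, -0.002, -1.0]]
wrist_force: [0.2, -0.2, 0.9]
grip_width: 42.7
gripper_force: 0.0
```

Emit:
jog_arm(targets=[[[0,0,0,0,0,0,0],[0,0,0,0,0,0,0],[0,0,0,0,0,0,0],[0,0,0,0,0,0,0],[0,0,0,0,0,0,0]]], force=40)

```text
time: 8.1
eef_pos: [624.3, -112.7, 155.7]
ee_rot: [[0.999, -0.041, 0.002], [-0.041, -0.999, 0.001], [0.002, -0.001, -1.0]]
wrist_force: [1.0, 3.9, 2.3]
grip_width: 8.1
gripper_force: 39.2
```

Gripped now. A gentle pull will confirm that the catch has bitten.

Emit:
jog_arm(targets=[[[0,0.003,0,0,0,0.015,0],[0,0.0,0,0,0,0,0]]])

```text
time: 8.3
eef_pos: [624.0, -113.5, 155.6]
ee_rot: [[0.998, -0.057, 0.001], [-0.057, -0.998, 0.005], [0.001, -0.005, -1.0]]
wrist_force: [0.6, 10.7, 4.3]
grip_width: 8.4
gripper_force: 39.5
```

Emit:
jog_arm(targets=[[[0,0.002,0,0,0,0.01,0],[0,0,0,0,0,0,0]]])

```text
time: 8.5
eef_pos: [623.8, -113.8, 155.7]
ee_rot: [[0.998, -0.067, 0.001], [-0.067, -0.998, 0.008], [0.001, -0.008, -1.0]]
wrist_force: [0.7, 12.7, 5.4]
grip_width: 8.3
gripper_force: 39.7
```

The catch has bitten: about 13 N with no travel. I'll relax the pull, release, rise, and turn the tool a quarter turn with the fingers shut.

Emit:
jog_arm(targets=[[[0,-0.006,0,0,0,-0.02,0],[0,0,0,0,0,0,0.5],[0,0,0,0,0,0,0.5],[0,0,0,0,0,0,0.5],[0,0,-0.04,0,0,0,0.5],[0,0,-0.04,0,0,0,0.5],[0,0,0,0,0,-0.14,0],[0,0,0,0,0,-0.14,0],[0,0,0,0,0,-0.14,0],[0,0,0,0,0,-0.14,0]]])

```text
time: 9.5
eef_pos: [623.5, -113.1, 234.6]
ee_rot: [[0.869, 0.496, -0.0], [0.496, -0.869, -0.0], [-0.001, 0.0, -1.0]]
wrist_force: [-0.1, 0.5, -0.3]
grip_width: 0.2
gripper_force: 0.0
```

Emit:
jog_arm(targets=[[[0,0,0,0,0,-0.14,0],[0,0,0,0,0,-0.14,0],[0,0,0,0,0,-0.14,0],[0,0,0,0,0,-0.14,0],[0,0,0,0,0,-0.14,0],[0,0,0,0,0,-0.14,0],[0,0,0,0,0,-0.14,0],[0,0,0,0,0,0,0],[0,0,0,0,0,0,0]]])

```text
time: 10.4
eef_pos: [623.6, -112.9, 234.5]
ee_rot: [[0.08, 0.997, -0.0], [0.997, -0.08, -0.0], [-0.0, -0.0, -1.0]]
wrist_force: [0.2, 0.3, -0.1]
grip_width: -0.0
gripper_force: 0.0
```

```bash
python3 - <<'E'
from h import *
st(); im=find("wrist",["catch","door_handle"],2); save(im,"i.png")
find("top",["catch"])
plan(*dp(.235,172,-20),225,A0-.235+np.pi/2)
E
```

```text
t 10.4 p [ 623.596 -112.861  234.534] 
 [[ 0.08   0.997 -0.   ]
 [ 0.997 -0.08  -0.   ]
 [-0.    -0.    -1.   ]] F [ 0.18   0.32  -0.108] g -0.030889655510897573 0.0 q [-0.355  0.53   1.4   -0.     1.212 -0.274]
wrist catch 0.84 [630.655 -28.074 177.875]
wrist catch 0.35 [600.761 -54.099 203.025]
wrist door_handle 0.72 [601.689 -60.017 202.067]
shift [80.316 -1.39   9.668] rotvec [-0.     0.    -0.047]
```

View pics/i.png

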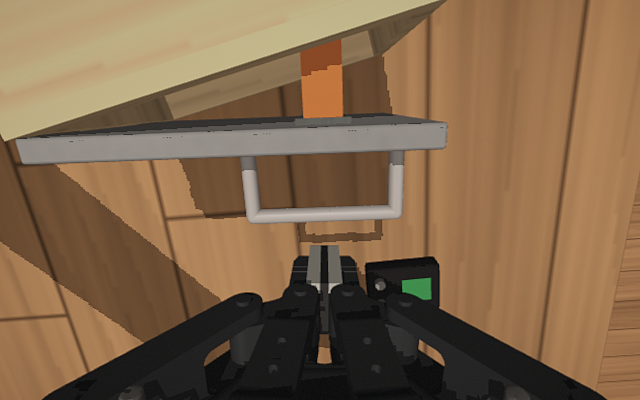

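The wrist picture shows the tongue at columns 302 to 344, rows 45 to 118, with the door's top edge running from (18,150) to (445,135). I'll turn these into positions.

```bash
python3 - <<'E'
from h import *
a,b=ray("wrist",302,90,177),ray("wrist",344,90,177); m=(a+b)/2
e=ray("wrist",445,123,200); f=ray("wrist",18,138,200)
print(a,b,np.linalg.norm(a-b)); print("edge inner",e,f,np.linalg.norm(e-f))
v=(e-f)[:2]; th=A0-np.arctan2(v[1],v[0]); v/=np.linalg.norm(v); print("theta",th)
d=(m[:2]-HG)@v; print("d",d, "edge of rail above tongue", ray("wrist",322,40,200), dp(th,d,0), "hinge fit",HG,f)
plan(*dp(.235,d,-20),222,A0-.235+np.pi/2)
E
```

```text
[616.578 -31.592 177.   ] [641.642 -33.546 177.   ] 25.14016866728519
edge inner [694.302 -55.641 200.   ] [458.688 -45.373 200.   ] 235.83723414150677
theta 0.24792666691285056
d 172.2281293415673 edge of rail above tongue [630.476  -9.264 200.   ] [628.156 -54.455] hinge fit [456.091 -46.957] [458.688 -45.373 200.   ]
shift [80.327 -1.161 12.668] rotvec [-0.     0.    -0.047]
```

Emit:
jog_arm(targets=[[[0.04,-0.0005,0,0,0,0,0],[0.041,-0.001,0,0,0,-0.047,0],[0,0,0,0,0,0,0],[0,0,0.04,0,0,0,0],[0,0,0.01,0,0,0,0],[0,0,0,0,0,0,0]]])

```text
time: 11.25
eef_pos: [626.8, -31.6, 182.5]
ee_rot: [[0.031, 1.0, -0.006], [1.0, -0.031, 0.001], [0.001, -0.006, -1.0]]
wrist_force: [0.2, -0.1, 0.4]
grip_width: -0.2
gripper_force: 0.0
```

Emit:
jog_arm(targets=[[[0,0,0.006,0,0,0,0],[0,0,0,0,0,0,0]]])

```text
time: 11.45
eef_pos: [628.9, -32.0, 179.1]
ee_rot: [[0.031, 1.0, 0.001], [1.0, -0.031, -0.0], [-0.0, 0.001, -1.0]]
wrist_force: [-1.0, 0.2, 0.5]
grip_width: -0.1
gripper_force: 0.0
```

Emit:
jog_arm(targets=[[[0,0,0.006,0,0,0,0],[0,0,0,0,0,0,0]]])

```text
time: 11.65
eef_pos: [628.4, -31.7, 172.6]
ee_rot: [[0.03, 1.0, -0.0], [1.0, -0.03, 0.0], [0.0, -0.0, -1.0]]
wrist_force: [-0.7, -0.2, -0.2]
grip_width: -0.2
gripper_force: 0.0
```

Emit:
jog_arm(targets=[[[0,0,0.004,0,0,0,0],[0,0,0,0,0,0,0]]])

```text
time: 11.85
eef_pos: [628.9, -31.6, 168.9]
ee_rot: [[0.03, 1.0, 0.001], [1.0, -0.03, -0.0], [-0.0, 0.001, -1.0]]
wrist_force: [0.3, -0.9, 2.8]
grip_width: 0.1
gripper_force: 1.3
```

Emit:
jog_arm(targets=[[[0,0,0.004,0,0,0,0],[0,0,0,0,0,0,0]]])

```text
time: 12.05
eef_pos: [629.0, -31.6, 164.9]
ee_rot: [[0.03, 1.0, 0.001], [1.0, -0.03, -0.0], [-0.0, 0.001, -1.0]]
wrist_force: [0.0, 0.4, 4.3]
grip_width: -0.3
gripper_force: 2.0
```

Emit:
jog_arm(targets=[[[0,0,0.004,0,0,0,0],[0,0,0,0,0,0,0]]])

```text
time: 12.25
eef_pos: [628.9, -31.6, 161.0]
ee_rot: [[0.03, 1.0, 0.001], [1.0, -0.03, -0.0], [-0.0, 0.001, -1.0]]
wrist_force: [-0.5, -0.3, 5.6]
grip_width: -0.1
gripper_force: 2.7
```

Contact was at TCP 171 and the tongue is now about 10 mm down. I'll press a little further, then bring the finger to the door's inner face.

Emit:
jog_arm(targets=[[[0,0,0.0035,0,0,0,0],[-0.006,0,0,0,0,0,0],[-0.004,0,0,0,0,0,0],[0,0,0,0,0,0,0]]])

```text
time: 12.65
eef_pos: [629.3, -42.0, 158.3]
ee_rot: [[0.031, 1.0, 0.003], [1.0, -0.031, -0.001], [-0.001, 0.003, -1.0]]
wrist_force: [-0.0, -0.6, 7.1]
grip_width: 0.3
gripper_force: 3.2
```

Emit:
jog_arm(targets=[[[-0.005,0,0,0,0,0.03,0],[-0.005,0,0,0,0,0.03,0],[0,0,0,0,0,0,0]]])

```text
time: 12.95
eef_pos: [629.1, -52.2, 158.4]
ee_rot: [[0.091, 0.996, 0.003], [0.996, -0.091, -0.001], [-0.001, 0.003, -1.0]]
wrist_force: [1.0, -0.8, 6.7]
grip_width: -0.1
gripper_force: 3.2
```

Emit:
jog_arm(targets=[[[-0.0103,0.001,0,0,0,0.06,0],[-0.0103,0.001,0,0,0,0.06,0],[0,0,0,0,0,0,0]]])

```text
time: 13.25
eef_pos: [627.0, -73.3, 158.0]
ee_rot: [[0.21, 0.978, -0.0], [0.978, -0.21, -0.001], [-0.001, -0.0, -1.0]]
wrist_force: [-0.7, -1.1, 6.4]
grip_width: 0.4
gripper_force: 3.3
```

```bash
python3 - <<'E'
from h import *
st(); im=find("wrist",["catch","door_handle"],2); save(im,"j.png")
find("top",["door_handle"])
E
```

```text
t 13.25 p [627.039 -73.261 157.971] 
 [[ 0.21   0.978 -0.   ]
 [ 0.978 -0.21  -0.001]
 [-0.001 -0.    -1.   ]] F [-0.659 -1.083  6.439] g 0.445799942243063 3.2618229191211867 q [-0.293  0.615  1.479 -0.001  1.049 -0.08 ]
wrist catch 0.63 [636.646 -46.298 163.804]
wrist door_handle 0.59 [542.648 -71.546 155.361]
top door_handle 0.66 [ 614.729 -142.554  176.74 ]
```

View pics/j.png

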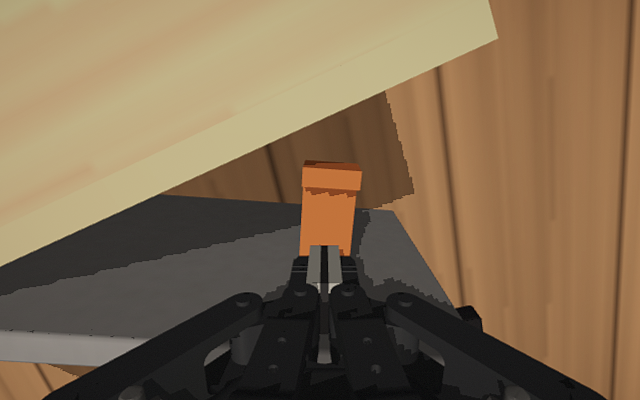

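The hook, at (332,175), has passed under the rail and is clear, and the finger is on the tongue. I'll carry on along the arc.

Emit:
jog_arm(targets=[[[-0.0103,0.001,0,0,0,0.06,0],[-0.0103,0.001,0,0,0,0.06,0],[-0.0103,0.001,0,0,0,0.06,0],[-0.0103,0.001,0,0,0,0.06,0],[-0.0103,0.001,0,0,0,0.06,0],[-0.0103,0.001,0,0,0,0.06,0],[-0.0103,0.001,0,0,0,0.06,0],[-0.0103,0.001,0,0,0,0.06,0]]])

```text
time: 14.3
eef_pos: [599.3, -148.3, 157.3]
ee_rot: [[0.638, 0.77, -0.004], [0.77, -0.638, 0.004], [0.0, -0.005, -1.0]]
wrist_force: [-3.0, 3.8, 6.8]
grip_width: -0.1
gripper_force: 3.4
```

```bash
cat >> h.py <<'E'
def rel(off=11):
    s=bot.state(); p=np.array(s["eef_pos"])[:2]-HG; R=np.array(s["ee_rot"]); n=np.linalg.norm(p)
    print("tool th",A0-np.arctan2(R[1,1],R[0,1]),"door th",A0-np.arctan2(p[1],p[0])+np.arcsin(off/n),"r",n,"q",np.array(s["joints"]))
E
python3 -c "
from h import *
rel()"
```

```text
tool th 0.896835508770859 door th 0.8830851069735565 r 175.48020518805177 q [-0.424  0.6    1.513  0.002  1.034  0.267]
```

Emit:
jog_arm(targets=[[[-0.0105,0.0008,0,0,0,0.06,0],[-0.0105,0.0008,0,0,0,0.06,0],[-0.0105,0.0008,0,0,0,0.06,0],[-0.0105,0.0008,0,0,0,0.06,0],[-0.0105,0.0008,0,0,0,0.06,0],[0,0,0,0,0,0,0]]])

```text
time: 14.9
eef_pos: [563.7, -187.9, 157.3]
ee_rot: [[0.837, 0.547, -0.004], [0.547, -0.837, 0.003], [-0.002, -0.005, -1.0]]
wrist_force: [-3.1, 3.4, 7.4]
grip_width: -0.2
gripper_force: 3.4
```

Emit:
jog_arm(targets=[[[-0.0105,0.0005,0,0,0,0.06,0],[-0.0105,0.0005,0,0,0,0.06,0],[-0.0105,0.0005,0,0,0,0.06,0],[-0.0105,0.0005,0,0,0,0.06,0],[-0.0105,0.0005,0,0,0,0.06,0],[0,0,0,0,0,0,0]]])

```text
time: 15.5
eef_pos: [518.4, -213.1, 157.4]
ee_rot: [[0.961, 0.275, -0.003], [0.275, -0.961, 0.003], [-0.002, -0.004, -1.0]]
wrist_force: [-2.3, 2.2, 6.9]
grip_width: -0.0
gripper_force: 3.3
```

```bash
python3 -c "
from h import *
rel(); find('top',['door_handle'])"
```

```text
tool th 1.496446944761308 door th 1.4784188990077944 r 177.40317171586557 q [-0.59   0.533  1.66   0.001  0.953  0.702]
top door_handle 0.71 [464.296 -97.581 200.585]
```

Emit:
jog_arm(targets=[[[0,0,-0.015,0,0,0,0],[0,0,-0.01,0,0,0,0],[0,0,0,0,0,0,0],[0.012,0,0,0,0,0,0],[0,0,-0.03,0,0,0,0],[0,0,-0.05,0,0,0,0],[0,0,-0.05,0,0,0,0],[0,0,-0.03,0,0,0,0],[0,0,0,0,0,0,0],[0,0,0,0,0,0,0]]])

```text
time: 16.6
eef_pos: [532.3, -210.7, 342.0]
ee_rot: [[0.961, 0.278, 0.0], [0.278, -0.961, 0.0], [0.0, 0.0, -1.0]]
wrist_force: [-1.1, -0.8, 0.2]
grip_width: -0.3
gripper_force: 0.0
```

```bash
python3 - <<'E'
from h import *
st(); im=find("top",["door_handle","tape_roll","transmitter","spray_can"]); a=find("side",["spray_can"])
save(np.vstack([cv2.resize(im[100:300,200:450],None,fx=1.6,fy=1.6),a[60:260,220:470].repeat(1,0) if 0 else cv2.resize(a[60:230,220:470],None,fx=1.6,fy=1.6)])[:600],"k.png")
E
```

```text
t 16.6 p [ 532.349 -210.665  341.952] 
 [[ 0.961  0.278  0.   ]
 [ 0.278 -0.961  0.   ]
 [ 0.     0.    -1.   ]] F [-1.058 -0.827  0.211] g -0.3445831802497987 0.0 q [-0.572  0.342  1.412  0.     1.387  0.717]
top door_handle 0.66 [ 485.336 -212.671  201.801]
top tape_roll 0.76 [496.706 128.429 247.162]
top transmitter 0.77 [ 721.112 -254.894   28.138]
top spray_can 0.59 [ 543.199 -369.941  141.142]
side spray_can 0.79 [ 563.069 -375.148  140.538]
```

View pics/k.png

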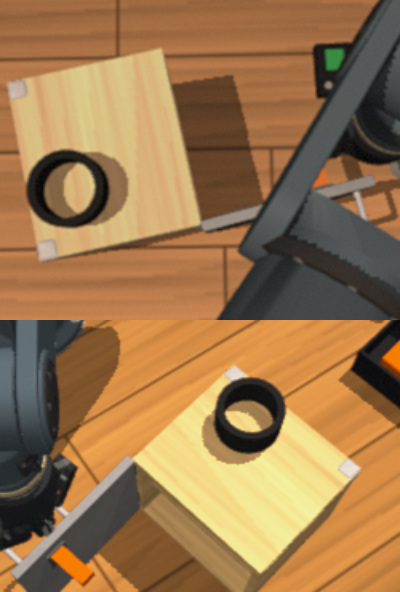

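The door's top edge runs from (203,225) to (373,182) in the top view, so it is about 85–87° open. The robot is clear of it, and the tape roll, can and transmitter are where they were.

```bash
python3 -c "
from plant import bot
print(bot.close_job())"
```

```text
the job is handed in; nothing more can be done
None
```

The job is handed in at about 17 s of robot time: the cupboard door stands open at about 85° with the robot clear of it, the catch was held down to release it rather than forced, and the tape roll, spray can and transmitter were not touched.

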